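Pack the pocket hearing amplifier into its foam cut-out

TASK

Pick up the bakelite pocket hearing amplifier, the brown block with a narrower neck at one end, and press it into the cut-out of its own outline in the foam tray, neck into the neck of the cut-out, until it sits flat and fully home on the bottom. Let go of it, and leave the pewter pill box in its place in the same tray.

Things in the scene. Friction and masses are not known exactly. Their poses are not given: they have to be found in the camera images.
- amplifier: Brown bakelite block lying flat, 34 mm high, 160 g: a wide part 68 (x) by 50 mm (y) with dark grille slits on top, then at its +x end a centred neck 28 mm long, 26 mm wide, with a flat brass disc on top. Origin: centre of the wide part's underside (the block spans x -34 to +62 mm); x points to the neck, z up. The like block without a neck, with two brass studs, is a battery box: not wanted.
- pocket (a point): Floor of the amplifier's cut-out, 18 mm below the foam top, just where the amplifier's origin belongs; x points to the cut-out's neck, z up, as the seated amplifier's axes do. 6 mm clear all round, bevelled to 12 mm at the top; springy sloped foam lips on both end walls fill the gap, so it must be pushed down with 5 to 12 N. Fits one way only. Seated, it stands 16 mm above the foam.
- tray: Fixed wooden tray 250 x 250 mm with grey foam; foam top 34 mm, rim 40 mm above the table. Origin: centre of its underside; point pocket at (-55, -55, 16) mm. A finger slot 40 mm wide, down to the cut-out's floor, crosses the cut-out's wide part along y, 62 mm to each side of the pocket point, for fingers holding the wide part's sides. The empty oblong 170 x 68 mm cut-out is for a spectacle case.
- pillbox: Pewter pill box, 40 x 54 x 24 mm, already seated in its own cut-out in the same tray, 125 mm from the pocket point on its +x side, its top 6 mm above the foam. Origin: centre of its underside; z up. It stays there.
Not all that is in view belongs to the job. What is shaped like the amplifier but blue or pink is not meant.

How it is judged (in metres and radians):
At the end, for the whole second after the job is handed in: The amplifier lies in its cut-out: underside within 5 mm of the cut-out's floor, within 10 mm of its place sideways, within 12 degrees of the cut-out's direction, tilted less than 7 degrees, at rest (z of amplifier in the frame of pocket below 0.005 m and horizontal distance between amplifier and pocket below 0.01 m and angle between the x axis of amplifier and the x axis of pocket, either way round below 0.21 rad and angle between amplifier's own z axis and vertical below 0.12 rad and linear speed of amplifier below 0.02 m/s); the robot touches nothing.
It fails at once if the pill box is shifted more than 20 mm from its place in the tray (distance of pillbox from where it was at the start of the episode above 0.02 m).
It also fails if it takes over 32 s, if anything falls off the work surface, if the arm or the gripper's body presses on something with over 40 N, if the wrist force passes 120 N, or if a joint passes its speed limit or range.

ROBOT

A 6-joint arm with a two-finger parallel gripper is mounted at the origin on the work surface. World frame = base frame: x ahead of the robot, y to its left, z up, the work surface at z = 0. Lengths are in mm, angles in rad, forces in N, time in s.
With the tool pointing down it reaches from about 300 to 775 mm from the base axis. Payload 14.6 kg.
Tool frame: the origin (TCP) lies on the centre line of the jaws, within the pads' length; the fingertips stand 19 mm ahead of it and the grasp point (between the pads) is the TCP (bot.tip_reach is the distance from the TCP to the fingertips, in mm); y points along the fingers, x is the direction in which the jaws open and shut, and the axes are right-handed (so a half turn about y gives the same grasp; the last joint's range is limited). The gripper opens to 85 mm and grips with 20 to 120 N. Pads are 22 mm wide; open, the fingers measure 114 mm over their backs; the gripper's body (76 mm by 85 mm) begins 54 mm behind the grasp point. The pads swing forward as they close: fully open they stand 13 mm farther back than shut.
Start: joints at [-1.368, 0.3, 1.521, -0, 1.321, -0.067], TCP at [146.59, -530.095, 218.781] pointing down, gripper open.
Joint ranges: [-3.03, 3.03], [-0.79, 2.21], [0.23, 2.52], [-1.04, 4.18], [0, 3.07], [-2.55, 2.55]. Speed limits (rad/s): [2.22, 2.22, 2.57, 3.14, 3.14, 3.14].

INTERFACE

Orientations are given as a unit quaternion [w, x, y, z].
In Python, from rig import bot gives the robot as it stands. Calls block until the motion is done:
- bot.move_to(position, orientation): joint-space move of the TCP to a pose.
- bot.servo_line(position, attitude=None, speed=150, until_force=None): straight line of the TCP; attitude=None keeps the orientation; speed is the mean speed in mm/s. With until_force (N) it stops when the force on the tool has changed by that much, and returns True; else False.
- bot.move_joints(angles): joint-space move.
- bot.move_gripper(opening, grip_force=None): finger opening in mm; grip_force is the grip in N (None keeps the last); returns when the fingers have stopped.
- bot.dwell(seconds).
- bot.ik(position, orientation): joint angles nearest the present ones, or None.
- bot.read_state(): the state.
- bot.read_camera(name): name is "scene" or "top" or "wrist"; returns a dict with "image" (400x640x3 uint8, blue, green, red), "depth" (400x640 float32, mm along the optical axis (not along the pixel's ray), 0 where there is no reading), "fovy" (degrees; the focal length in pixels is half the picture's height over the tangent of half this angle, whatever the lens; pixels are square), "cx", "cy" (the principal point, pixels), "eye" and "attitude" of the camera in the world; the wrist camera has in their place "mount" (4x4, takes a point from camera to tool coordinates, whose origin is the TCP and whose axes are the tool frame's). Camera axes: x right, y down, z forward; pixel columns grow to the right and rows downward; lengths in mm; the calibration is good to about 2 mm. A picture is of the moment at which its call begins: read the wrist's pose just before it.
A pose or a line that the arm cannot do raises bot.MotionError and nothing moves.
- bot.finish_job(): hands the job in, once; it reports no verdict.
The state is a dict: "clock": time; "joint_positions": joint angles; "qvel": joint speeds; "effort": joint torques, N m; "ee_pos": TCP position; "tool_rot": TCP orientation; "ft_force": force on the tool from outside, world axes, zero at the start; "moment": the same for the moment, N m; "grip_width": finger opening in mm.
Only numpy, scipy, OpenCV 4.12 (cv2) and the standard library are available. Lean on these libraries where they do the work, as an engineer would, in place of code of your own. Each camera call takes 0.05 s, during which the arm holds its last target. There are 200 camera calls.

## Working session

There is one attempt and no reset: what is moved stays moved. The work goes in short steps, each a Python script; the robot and the scene stay as the last script left them, time stands still between calls to the robot, and variables do not carry over. Pictures are saved under pics/ and viewed, about 8 in all and at most 12, crops included, and the job is handed in when it is done.

```bash
ls; mkdir -p pics; cat > h.py <<'E'
import numpy as np, cv2
from rig import bot
from scipy.spatial.transform import Rotation as R
def rot(q): return R.from_quat([q[1],q[2],q[3],q[0]])
def cam(name):
    s=bot.read_state(); c=bot.read_camera(name)
    if 'mount' in c and c['mount'] is not None:
        m=np.array(c['mount']); Rt=rot(s['tool_rot']).as_matrix()
        c['M']=Rt@m[:3,:3]; c['o']=Rt@m[:3,3]+np.array(s['ee_pos'])
    else:
        a=np.array(c['attitude']); c['M']=a if a.shape==(3,3) else rot(a).as_matrix(); c['o']=np.array(c['eye'],float)
    c['f']=c['image'].shape[0]/2/np.tan(np.radians(c['fovy'])/2)
    return c
def plane(c,uv,z):
    uv=np.atleast_2d(uv).astype(float)
    d=np.c_[(uv[:,0]-c['cx'])/c['f'],(uv[:,1]-c['cy'])/c['f'],np.ones(len(uv))]@c['M'].T
    return c['o']+d*((z-c['o'][2])/d[:,2])[:,None]
def cloud(c):
    v,u=np.mgrid[:400,:640]; d=c['depth']
    p=np.stack([(u-c['cx'])/c['f']*d,(v-c['cy'])/c['f']*d,d],-1)
    return p@c['M'].T+c['o']
E
python3 - <<'E'
from h import *
for n in ('top','scene'):
    c=cam(n); cv2.imwrite(f'pics/{n}.png',c['image']); print(n,c['o'],c['f'],c['cx'],c['cy'],c['M'].round(3).tolist(),(c['depth']>0).mean())
    np.savez(f'{n}.npz',**{k:c[k] for k in('image','depth','M','o','f','cx','cy')})
print(bot.read_state())
E
```

```text
pics
top [ 427.39851816  -55.06808325 1007.32787639] 402.18050677956 311.8579310141706 200.2768561574912 [[-0.001, -0.994, 0.107], [-1.0, -0.001, -0.021], [0.021, -0.107, -0.994]] 0.99596484375
scene [820.69658229 306.25794363 690.05990081] 376.240589716236 316.12833058582083 194.67767163741973 [[-0.794, 0.481, -0.371], [0.607, 0.63, -0.484], [0.001, -0.609, -0.793]] 0.99580859375
{'clock': 0.1, 'joint_positions': array([-1.36757973e+00,  3.00435907e-01,  1.52152482e+00, -4.98393738e-06,
        1.32069164e+00, -6.66252150e-02]), 'qvel': array([ 1.60309882e-03, -2.44555517e-03, -1.99683626e-03,  1.07001182e-04,
        7.99760512e-04, -1.91528738e-05]), 'effort': array([ 2.53103889e-05, -5.44381821e+01, -3.62372196e+01, -1.06135249e-04,
        3.04319969e-03, -1.41413349e-05]), 'ee_pos': array([ 146.55600331, -529.88343593,  218.26442426]), 'tool_rot': array([ 0.56295708, -0.56246719,  0.42848312, -0.4279161 ]), 'ft_force': array([-0.11651136,  0.00259022, -0.66290126]), 'moment': array([-0.00774986,  0.01241201, -0.01317866]), 'grip_width': 85.4568607896704}
```

View pics/top.png

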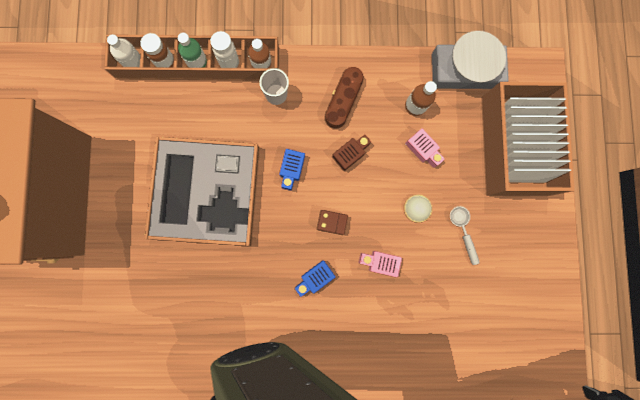

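View pics/scene.png

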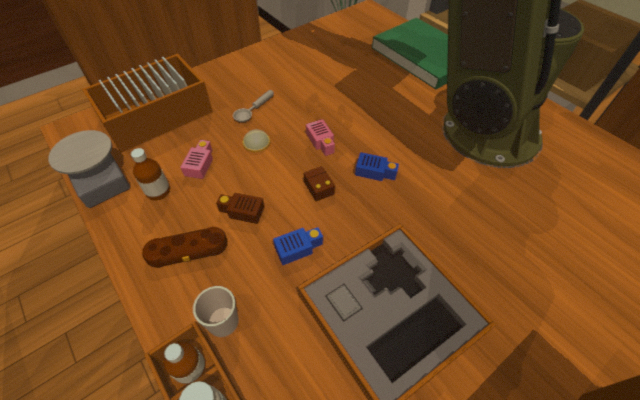

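The top view shows the amplifier at about (352,153) with its disc at (364,142). The tray is centred near (203,192), the amplifier's cut-out is at (224,210) with its neck up (+x), and the pill box is at (227,163). The battery box at (333,222) has two studs. Next I'll take coarse measurements.

```bash
cat >> h.py <<'E'
def Q(a):  # tool down, jaw axis at world angle a
    c,s=np.cos(a),np.sin(a); q=R.from_matrix(np.array([[c,0,-s],[s,0,c],[0,-1,0]])).as_quat(); return [q[3],q[0],q[1],q[2]]
def amp_pose(c,box,ztop=34):
    """brown-block top face + brass disc -> origin xy, yaw"""
    x0,y0,x1,y1=box; hsv=cv2.cvtColor(c['image'],cv2.COLOR_BGR2HSV); P=cloud(c)
    roi=np.zeros((400,640),bool); roi[y0:y1,x0:x1]=1
    m=roi&(P[...,2]>ztop-7)&(P[...,2]<ztop+8)
    m=cv2.morphologyEx(m.astype(np.uint8),cv2.MORPH_OPEN,np.ones((3,3)))
    n,l,st,_=cv2.connectedComponentsWithStats(m); k=1+np.argmax(st[1:,4]); m=l==k
    v,u=np.nonzero(m); W=plane(c,np.c_[u,v],ztop)[:,:2]
    (cx,cy),(w,h),an=cv2.minAreaRect(W.astype(np.float32))
    an=np.radians(an+(0 if w>h else 90)); d=np.array([np.cos(an),np.sin(an)])
    b=m&(hsv[...,0]>18)&(hsv[...,0]<35)&(hsv[...,1]>110)&(hsv[...,2]>130)
    v,u=np.nonzero(b); D=plane(c,np.c_[u,v],ztop)[:,:2].mean(0) if len(u) else np.full(2,np.nan)
    C=np.array([cx,cy])
    if (D-C)@d<0: d=-d
    return dict(o=C-14*d,yaw=np.arctan2(d[1],d[0]),size=(max(w,h),min(w,h)),disc=D,ztop=np.median(P[m][:,2]),n=m.sum())
E
python3 - <<'E'
from h import *
c=dict(np.load('top.npz'));
print(amp_pose(c,(328,130,378,176)))
P=cloud(c)
for uv in [(157,142),(255,147),(246,241),(151,236)]: print(uv,plane(c,uv,40)[0].round(0))
for uv in [(224,212),(226,190),(227,163),(175,190),(207,240)]: print(uv,P[uv[1],uv[0]].round(0))
bot.move_gripper(70)
w=cam('wrist'); print(np.array(w['mount']).round(2).tolist(),w['f'],w['cx'],w['cy'])
E
```

```text
{'o': array([ 648.98325203, -165.43793662]), 'yaw': np.float64(-0.8879539669733642), 'size': (96.99905395507812, 49.71404266357422), 'disc': array([ 680.49577454, -203.85707774]), 'ztop': np.float64(34.134722828423605), 'n': np.int64(661)}
(157, 142) [674. 302.  40.]
(255, 147) [663.  64.  40.]
(246, 241) [434.  82.  40.]
(151, 236) [446. 307.  40.]
(224, 212) [505. 140.  18.]
(226, 190) [558. 135.  27.]
(227, 163) [623. 131.  39.]
(175, 190) [559. 261.  19.]
(207, 240) [436. 176.  36.]
[[1.0, -0.0, -0.0, -0.89], [0.0, -0.31, 0.95, -155.1], [-0.0, -0.95, -0.31, 78.07], [0.0, 0.0, 0.0, 1.0]] 282.9731631304684 316.78922171719586 197.63573532273557
```

```bash
cat >> h.py <<'E'
def tray_pose(c,z=40,near=None):
    P=cloud(c); m=(P[...,2]>z-16)&(P[...,2]<z+15)
    m&=(P[...,0]>400)&(P[...,0]<710)&(P[...,1]>40)&(P[...,1]<335)
    m=cv2.morphologyEx(m.astype(np.uint8),cv2.MORPH_OPEN,np.ones((3,3)))
    n,l,st,_=cv2.connectedComponentsWithStats(m); m=l==1+np.argmax(st[1:,4])
    v,u=np.nonzero(m); W=plane(c,np.c_[u,v],z)[:,:2]
    r=cv2.minAreaRect(W.astype(np.float32)); an=np.radians((r[2]+45)%90-45)
    C=np.array(r[0]); T=np.array([[np.cos(an),-np.sin(an)],[np.sin(an),np.cos(an)]])
    return C,an,r[1],C+T@[-55,-55]
E
python3 - <<'E'
from h import *
for n in('top','scene'): print(tray_pose(dict(np.load(n+'.npz'))))
print(amp_pose(dict(np.load('scene.npz')),(215,188,270,226)))
for a in (.683,.683-np.pi):
  print(bot.ik([649,-165,200],Q(a)),bot.ik([500,130,200],Q(-.07+np.pi/2 - (0 if a>0 else np.pi))))
E
```

```text
(array([555.77581787, 190.88928223]), np.float64(-0.06732830762467475), (251.53875732421875, 249.5189666748047), array([497.20017123, 139.71415525]))
(array([558.08032227, 189.33860779]), np.float64(-0.06719648115071583), (249.35818481445312, 252.2371826171875), array([499.51142237, 138.15575944]))
{'o': array([ 651.56771768, -165.88288697]), 'yaw': np.float64(-0.8836467033843244), 'size': (96.73576354980469, 52.80862808227539), 'disc': array([ 680.75841179, -206.95162137]), 'ztop': np.float64(33.86405788070408), 'n': np.int64(754)}
[-3.03645683e-01  5.86648788e-01  1.15680772e+00 -4.44089210e-16
  1.39813615e+00 -9.86645683e-01] [ 1.83464056e-01  2.42203410e-01  1.63920748e+00 -4.44089210e-16
  1.26018176e+00 -1.31733227e+00]
[-0.30364568  0.58664879  1.15680772  0.          1.39813615  2.15494697] [ 1.83464056e-01  2.42203410e-01  1.63920748e+00 -4.44089210e-16
  1.26018176e+00  1.82426038e+00]
```

```bash
python3 - <<'E'
from h import *
bot.move_to([650,-165.5,190],Q(.685))
print(bot.read_state()['clock'],bot.tip_reach)
c=cam('wrist'); cv2.imwrite('pics/w1.png',c['image'])
uv=(np.array([650,-165.5,34])-c['o'])@c['M']; u,v=(uv[:2]/uv[2]*c['f']+[c['cx'],c['cy']]).astype(int); print(u,v)
print(amp_pose(c,(u-110,v-110,u+110,v+110)))
E
```

```text
2.6833 19.0
317 180
{'o': array([ 649.30290466, -165.95882943]), 'yaw': np.float64(-0.8896117181729114), 'size': (95.66352081298828, 49.44752883911133), 'disc': array([ 680.46899492, -203.5673396 ]), 'ztop': np.float64(33.90073205513511), 'n': np.int64(3005)}
```

View pics/w1.png

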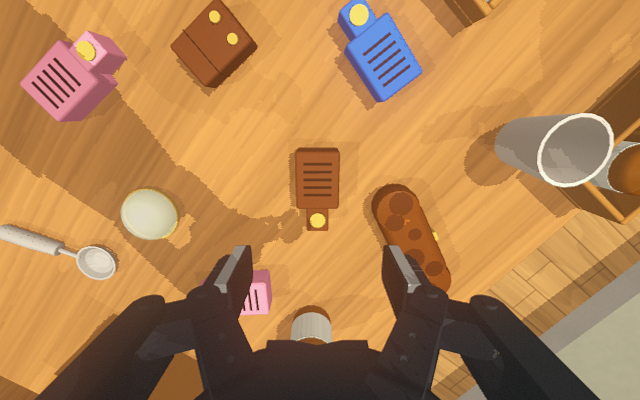

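All three views agree on the amplifier pose: origin (649.3,-166), yaw -0.889. It is centred at (317,185) in the wrist view, and the spectacle case on the right is clear of the fingers. Now the grasp.

```bash
python3 - <<'E'
from h import *
y=-.888; d=np.array([np.cos(y),np.sin(y)]); p=np.array([649.7,-165.9])+3*d
bot.move_gripper(67,60)
bot.move_to([*p,70],Q(y+np.pi/2))
print(bot.servo_line([*p,24],speed=80,until_force=15))
bot.move_gripper(30,60); s=bot.read_state(); print(s['clock'],s['grip_width'],s['ee_pos'],s['ft_force'])
bot.servo_line([*p,130],speed=150)
s=bot.read_state(); print(s['clock'],s['grip_width'],s['ft_force'])
# carry: hover short of the pocket for a look
t=-.067; bot.move_to([498.5,139,150],Q(t+np.pi/2))
s=bot.read_state(); print(s['clock'],s['ee_pos'])
c=cam('wrist'); cv2.imwrite('pics/w2.png',c['image']); np.savez('w2.npz',**{k:c[k] for k in('image','depth','M','o','f','cx','cy')})
print(tray_pose(c))
E
```

```text
False
4.6667 29.964715404943018 [ 651.63461157 -168.24597468   24.1486117 ] [-0.18644649  0.38266794  0.81783857]
5.525 30.006293437441684 [ 0.14593598 -0.30165922  0.03966334]
6.825 [499.1124305  138.35630138 149.91140583]
(array([554.86187744, 191.09613037]), np.float64(-0.069403575904119), (248.65428161621094, 248.30282592773438), array([496.1801549 , 140.04267369]))
```

View pics/w2.png

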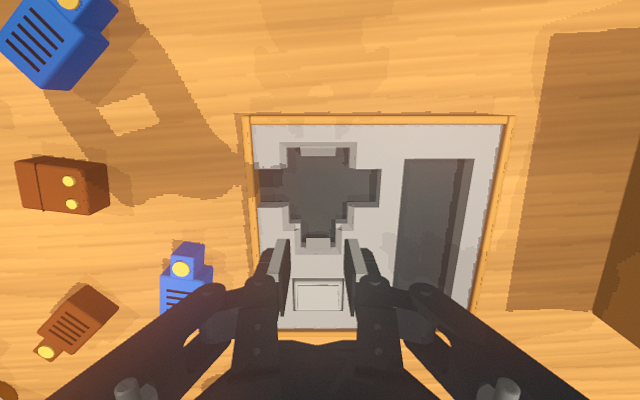

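The gripper closed to 30 mm and is empty. The amplifier is still on the table, at about (75,325) in this view. I need to see where it went.

```bash
python3 - <<'E'
from h import *
c=cam('top'); cv2.imwrite('pics/top2.png',cv2.resize(c['image'][100:300,140:440],(800,533)))
print(amp_pose(c,(318,120,390,190)))
print(amp_pose(dict(np.load('w2.npz')),(20,270,130,370)))
s=bot.read_state();print(s['clock'],s['ee_pos'],s['grip_width'])
E
```

```text
{'o': array([ 648.86508796, -165.53403648]), 'yaw': np.float64(-0.8879539669733642), 'size': (96.99905395507812, 50.01860046386719), 'disc': array([ 679.21964241, -203.78487329]), 'ztop': np.float64(34.110610394750665), 'n': np.int64(656)}
{'o': array([ 646.51262059, -162.94990439]), 'yaw': np.float64(-0.8852151055292993), 'size': (102.04631042480469, 49.27067184448242), 'disc': array([ 680.58376056, -204.93769497]), 'ztop': np.float64(33.53044902474335), 'n': np.int64(2479)}
6.925 [499.06772904 138.21746494 149.80155384] 29.740352958826776
```

View pics/top2.png

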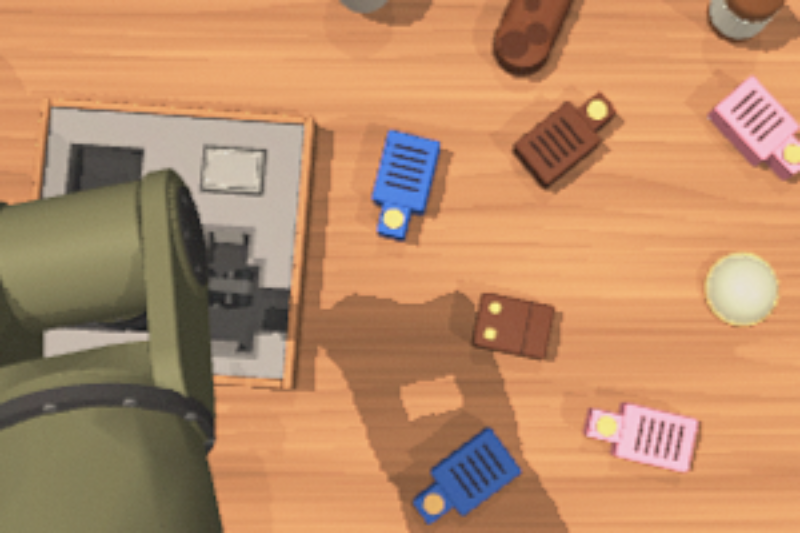

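The amplifier hasn't moved, so the fingers must have closed above it. The depth images should give the true fingertip position in the tool frame.

```bash
python3 - <<'E'
from h import *
s=bot.read_state(); c=cam('wrist'); m=np.array(c['mount'])
v,u=np.mgrid[:400,:640]; d=c['depth']
p=np.stack([(u-c['cx'])/c['f']*d,(v-c['cy'])/c['f']*d,d],-1)@m[:3,:3].T+m[:3,3]
near=(d>0)&(p[...,1]<60)&(abs(p[...,2])<14)&(abs(p[...,0])<60)
q=p[near]
for side in(-1,1):
    k=q[q[:,0]*side>0]; print(side,len(k),'y max',np.percentile(k[:,1],[50,95,99,100]).round(1))
    t=k[k[:,1]>np.percentile(k[:,1],90)]; print('tip x',t[:,0].min().round(1),t[:,0].max().round(1),'z',t[:,2].min().round(1),t[:,2].max().round(1))
print(s['grip_width'], s['ee_pos'])
for r in (225,235,240,245,250,260): print(r,[(uu,p[r,uu].round(0).tolist()) for uu in (275,283,288,347,352,360)])
E
```

```text
-1 15537 y max [-85.9 -40.5 -22.7 -12.7]
tip x -36.3 -14.3 z -11.0 13.9
1 15693 y max [-86.1 -40.7 -22.9 -13. ]
tip x 15.4 37.4 z -10.8 14.0
29.740352958826776 [499.06772904 138.21746494 149.80155384]
225 [(275, [-43.0, 116.0, -38.0]), (283, [-34.0, 117.0, -38.0]), (288, [-29.0, 119.0, -39.0]), (347, [33.0, 120.0, -39.0]), (352, [38.0, 117.0, -39.0]), (360, [46.0, 115.0, -38.0])]
235 [(275, [-43.0, 116.0, -49.0]), (283, [-35.0, 117.0, -50.0]), (288, [-29.0, 116.0, -49.0]), (347, [33.0, 115.0, -49.0]), (352, [38.0, 115.0, -49.0]), (360, [46.0, 116.0, -49.0])]
240 [(275, [-43.0, 115.0, -54.0]), (283, [-17.0, -19.0, 12.0]), (288, [-15.0, -19.0, 12.0]), (347, [17.0, -19.0, 12.0]), (352, [20.0, -18.0, 12.0]), (360, [47.0, 116.0, -55.0])]
245 [(275, [-21.0, -25.0, 12.0]), (283, [-17.0, -25.0, 12.0]), (288, [-14.0, -21.0, 10.0]), (347, [16.0, -24.0, 12.0]), (352, [19.0, -25.0, 12.0]), (360, [47.0, 116.0, -61.0])]
250 [(275, [-20.0, -29.0, 12.0]), (283, [-16.0, -29.0, 12.0]), (288, [-14.0, -23.0, 8.0]), (347, [16.0, -30.0, 12.0]), (352, [18.0, -29.0, 12.0]), (360, [22.0, -29.0, 12.0])]
260 [(275, [-19.0, -39.0, 12.0]), (283, [-15.0, -40.0, 12.0]), (288, [-14.0, -23.0, 3.0]), (347, [16.0, -32.0, 8.0]), (352, [17.0, -39.0, 12.0]), (360, [21.0, -40.0, 12.0])]
```

The fingertips sit at tool y ≈ -13 mm at 30 mm opening, not +19 as stated, while the foam plane reads 34 mm, so ee_pos and the camera agree. The jaws were therefore about 37 mm up, above the block. I'll grasp about 34 mm lower. First I'll refine the pocket from the finger slot in the same image.

```bash
python3 - <<'E'
from h import *
c=dict(np.load('w2.npz')); P=cloud(c); t=-.068; T=np.array([[np.cos(t),-np.sin(t)],[np.sin(t),np.cos(t)]])
p0=np.array([497,139.7])
v,u=np.mgrid[:400,:640]
W=plane(c,np.c_[u.ravel(),v.ravel()],34)[:,:2]; L=((W-p0)@T).reshape(400,640,2)  # on foam-top plane, pocket-local
hole=(P[...,2]<31)&(P[...,2]>5)
for x in range(-60,85,6):
    k=hole&(abs(L[...,0]-x)<1.5)&(abs(L[...,1])<80)
    if k.any(): print(x, L[k][:,1].min().round(1), L[k][:,1].max().round(1))
for y in (-55,-50,-45,45,50,55,0):
    k=hole&(abs(L[...,1]-y)<1.5)&(abs(L[...,0])<85)
    if k.any(): print('y',y, L[k][:,0].min().round(1), L[k][:,0].max().round(1))
E
```

```text
-42 -33.2 34.2
-36 -33.5 33.5
-30 -32.8 34.7
-24 -33.0 33.9
-18 -60.6 61.5
-12 -60.9 61.0
-6 -60.4 61.4
0 -60.8 61.8
6 -61.1 61.2
12 -60.6 61.5
18 -60.9 61.9
24 -32.8 33.6
30 -33.0 33.8
36 -33.2 35.1
42 -32.4 32.1
48 -22.2 21.9
54 -21.2 22.0
60 -22.4 22.1
66 -20.5 22.2
72 9.5 9.5
y -55 -69.9 18.9
y -50 -19.4 18.9
y -45 -69.9 18.9
y 45 -19.1 19.2
y 50 -19.1 19.2
y 55 -19.1 18.1
y 0 -44.3 64.3
```

```bash
python3 - <<'E'
from h import *
y=-.888; d=np.array([np.cos(y),np.sin(y)]); p=np.array([649.3,-165.8])+3*d
bot.move_gripper(67,60)
bot.move_to([*p,50],Q(y+np.pi/2))
print(bot.servo_line([*p,-9],speed=80,until_force=15))
bot.move_gripper(30,60); s=bot.read_state(); print(s['clock'],s['grip_width'],s['ee_pos'],s['ft_force'])
if s['grip_width']>42:
    bot.servo_line([*p,90],speed=150)
    s=bot.read_state(); print(s['clock'],s['grip_width'],s['ft_force'])
    c=cam('wrist'); cv2.imwrite('pics/w3.png',c['image'])
E
```

```text
False
9.9417 49.125548360774715 [ 651.71037063 -168.26838518   -8.05995441] [0.23070624 0.33305398 5.72662178]
10.75 49.30693503010615 [-0.09299067 -0.06021911 -3.00871657]
```

View pics/w3.png

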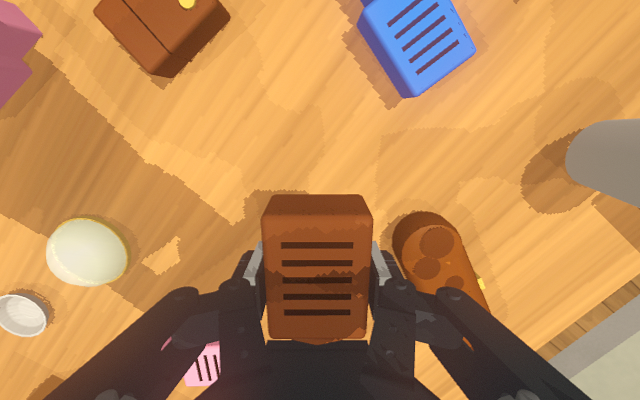

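The amplifier is held: grip width 49 mm, wide part at (318,270) between the pads. The slot measurement puts the pocket at (497,140). I'll carry it over and check tilt and offset before lowering.

```bash
cat >> h.py <<'E'
def held(c,T_o,T_q):
    """top face of held amplifier in tool coords: plane normal + extents"""
    Rt=rot(T_q).as_matrix(); P=(cloud(c)-np.array(T_o))@Rt
    k=(c['depth']>0)&(abs(P[...,0])<20)&(P[...,1]<-15)&(P[...,1]>-65)&(P[...,2]>-50)&(P[...,2]<60)
    hsv=cv2.cvtColor(c['image'],cv2.COLOR_BGR2HSV); k&=(hsv[...,1]>80)
    return P,k
E
python3 - <<'E'
from h import *
t=-.068; d=np.array([np.cos(t),np.sin(t)]); p=np.array([497,140.1])+3*d
bot.move_to([*p,90],Q(t+np.pi/2))
s=bot.read_state(); c=cam('wrist'); cv2.imwrite('pics/w4.png',c['image'])
np.savez('w4.npz',pos=s['ee_pos'],q=s['tool_rot'],**{k:c[k] for k in('image','depth','M','o','f','cx','cy')})
print(s['clock'],s['ee_pos'],s['grip_width'],s['ft_force'])
P,k=held(c,s['ee_pos'],s['tool_rot']); q=P[k]
print(len(q), np.percentile(q[:,1],[1,10,50,90,99]).round(1), np.percentile(q[:,2],[0,1,50,99,100]).round(1))
for z in range(-50,60,6):
    b=q[abs(q[:,2]-z)<3]
    if len(b): print(z,len(b),np.percentile(b[:,1],[5,50,95]).round(1))
E
```

```text
12.0917 [500.70485327 139.21315022  90.05797553] 49.084091586844394 [ 0.05794885  0.1805165  -1.43518267]
12451 [-43.5 -42.9 -42.1 -37.1 -17.8] [-35.2 -31.9  10.5  35.7  36.1]
-38 1 [-41.2 -41.2 -41.2]
-32 410 [-42.7 -41.7 -40.8]
-26 788 [-42.8 -42.1 -41.2]
-20 814 [-42.9 -42.1 -41.3]
-14 859 [-43.2 -42.3 -41.4]
-8 830 [-43.1 -42.3 -41.4]
-2 977 [-43.2 -42.2 -41.3]
4 968 [-43.2 -42.3 -41.4]
10 968 [-43.1 -42.2 -41.4]
16 1093 [-43.2 -42.2 -41.2]
22 1100 [-43.4 -42.3 -41.4]
28 1147 [-43.1 -42.2 -41.2]
34 2496 [-42.6 -37.1 -17.8]
```

View pics/w4.png

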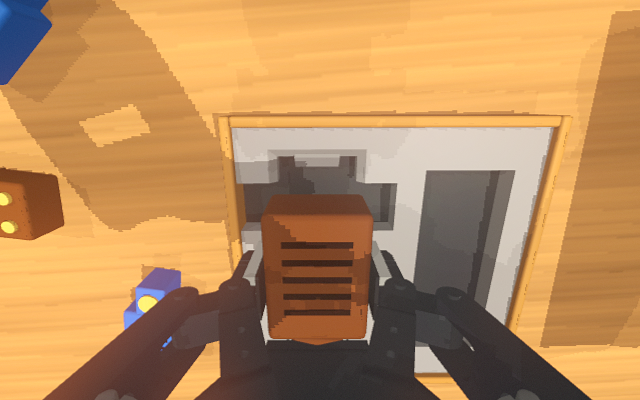

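The held block is level: its top is flat at -42.2 and its underside is at TCP+8. Its origin is about 2 mm behind the TCP. Lowering and pressing.

```bash
python3 - <<'E'
from h import *
t=-.068; d=np.array([np.cos(t),np.sin(t)]); p=np.array([497,140.1])+2.2*d
bot.servo_line([*p,40],speed=100)
z=40
print(bot.servo_line([*p,6.5],speed=30,until_force=30))
s=bot.read_state(); print(s['clock'],s['ee_pos'],s['grip_width'],s['ft_force'])
bot.dwell(.2); s=bot.read_state(); c=cam('wrist'); P,k=held(c,s['ee_pos'],s['tool_rot']); q=P[k&(P[...,2]<30)]
A=np.c_[q[:,0],q[:,2],np.ones(len(q))]; f=np.linalg.lstsq(A,q[:,1],rcond=None)[0]
print('top world z',s['ee_pos'][2]-np.median(q[:,1]),'slopes',f[:2],s['ee_pos'],s['ft_force'])
E
```

```text
True
13.8167 [499.12601655 139.94808362   7.88638773] 49.00599918802343 [-1.84013759 -0.29791912  5.08825173]
top world z 50.07777810144844 slopes [-0.00283532 -0.00199145] [499.12955728 139.95726635   7.874484  ] [-1.44211682  0.14404914  5.01399076]
```

The top is at 50.1 mm (50 means seated), level, with the downward stop at full depth. Release, withdraw and check.

```bash
python3 - <<'E'
from h import *
bot.move_gripper(68); s=bot.read_state(); print(s['ft_force'],s['grip_width'])
bot.servo_line([*s['ee_pos'][:2],150],speed=120)
t=-.068; d=np.array([np.cos(t),np.sin(t)])
s=bot.read_state(); c=cam('wrist'); cv2.imwrite('pics/w5.png',c['image']); P=cloud(c)
k=(P[...,2]>43)&(P[...,2]<60)&(abs(P[...,0]-497)<80)&(abs(P[...,1]-140)<45)
q=P[k]; f=np.linalg.lstsq(np.c_[q[:,:2]-[497,140],np.ones(len(q))],q[:,2],rcond=None)[0]; print('plane',f,len(q))
v,u=np.nonzero(k); W=(plane(c,np.c_[u,v],50)[:,:2]-[497,140.1])
x=W@d; y=W@[-d[1],d[0]]; w=x<30; print('x',x.min(),x.max(),'wide y',y[w].min(),y[w].max(),'neck y',y[x>42].min() if (x>42).any() else None,y[x>42].max() if (x>42).any() else None)
print(s['clock'],s['ee_pos'],s['ft_force'])
E
```

```text
[-0.37113373 -0.44774499  0.7879262 ] 68.18247071717319
plane [1.02875891e-02 1.50452197e-03 5.04441896e+01] 4312
x -34.94350964105901 61.129435452086234 wide y -24.096931036524637 25.410365788686047 neck y -12.22611252386656 12.87502513125328
15.7333 [498.36423299 139.81564602 149.28269367] [-0.4549748   0.37786391 -0.49224636]
```

View pics/w5.png

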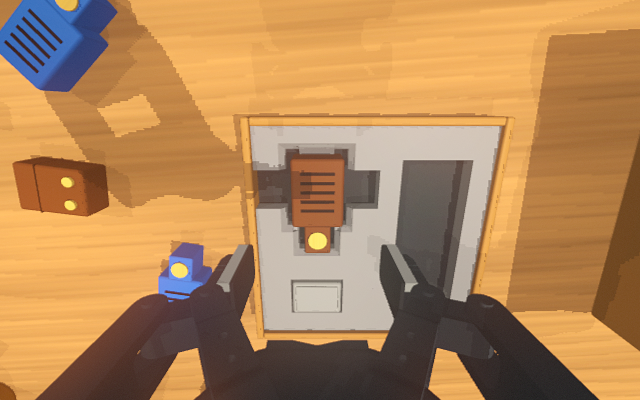

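The image shows the amplifier in its cut-out at (318,190), with the neck and disc in the neck at (317,240). The pill box is undisturbed at (317,296) and the gripper is clear.

```bash
python3 -c "
from rig import bot
bot.finish_job(); print(bot.read_state()['clock'])"
```

```text
the job is handed in; nothing more can be done
the job is handed in; nothing more can be done
```

The amplifier is seated in its cut-out, neck into neck, and the job was handed in at about 16 s on the robot clock. `bot.finish_job()` gave no verdict, so these results are my own last checks.

**Amplifier after release:**
- **Height:** the top is about 50.4 mm above the table; fully home is 50.
- **Tilt:** about 0.6°.
- **Position:** within about 1 mm of its place sideways, and in line with the cut-out.
- **Gripper:** lifted clear and touching nothing.

**Pill box:** it looks in place in the last wrist picture; I did not measure its position.

**First grasp missed:** the fingers closed on nothing, above the block, without moving it. The depth picture put the fingertips about 13 mm behind the reported TCP at 30 mm opening, not the stated 19 mm ahead. I repeated the grasp about 32 mm lower and it held.

**Other disagreements:**
- The scene camera read about 2.3 mm more in x than the top camera, so I used the top and wrist values.
- The press stopped on its 30 N force change at full depth, but the state read just after showed only about 5 N.

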